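Serve the boiled egg with tongs

ROBOT

A 7-joint arm with a two-finger parallel gripper is mounted at the origin on the work surface. World frame = base frame: x ahead of the robot, y to its left, z up, the work surface at z = 0. Lengths are in m, angles in rad, forces in N, time in s.
With the tool pointing down it reaches from about 0.425 to 0.875 m from the base axis. Payload 4.7 kg.
Tool frame: the origin (TCP) lies on the centre line of the jaws, within the pads' length; the fingertips stand ahead of it and the grasp point (between the pads) lies 2 mm behind it (nose_length is the z of the fingertips in the tool frame, in m); z points along the fingers, y is the line along which they close (so a half turn about z gives the same grasp; the last joint's range is limited). The gripper opens to 87 mm and grips with 3 to 60 N. Pads are 19 mm wide; open, the fingers measure 117 mm over their backs; the gripper's body (75 mm by 190 mm) begins 51 mm behind the grasp point.
Start: joints at [-1.302, 0.321, -0.07, 1.45, 0.023, 1.371, -0.057], TCP at [0.164, 0.629, 0.24] pointing down, gripper open.
Joint ranges: [-2.86, 2.86], [-0.3, 2.09], [-1.38, 1.24], [0.06, 2.45], [-1.56, 4.7], [0.09, 2.05], [-2.69, 2.69]. Speed limits (rad/s): [2.57, 2.57, 3.14, 3.14, 3.14, 3.14, 3.14].

INTERFACE

Orientations are given as a rotation vector (axis times angle).
In Python, from bench import * gives the robot as it stands.
- The arm moves only by the tool send_rows, never from a script. Its arguments are lists of equal length, an entry for each row: "xyz": the shift along the tool's x, y, z in mm, a list of three; "dr": the turn, a rotation vector about the tool's x, y, z in rad, a list of three. A call has exactly 10 rows; each row is the pose to reach, as a shift and turn from the pose commanded when the call began, along the tool's axes at that moment; what a row does not reach only later rows make up. A row lasts 1/12 s, in which the tool goes at most 41.7 mm and 7.16 degrees, less where a joint would pass 70% of its speed; a pose out of reach is approached as far as the arm can. A call with a gripper value outside its range is refused whole. "jaw" is the finger opening in mm, from 0 to 87, set as the call begins (left out, the last holds). The fingers move at their own pace and stop on an object; "grip_force" is the grip in N (left out, the last holds). Time passes only in rows, so rows that repeat a pose let the fingers close, or fill a call up. It gives the time, the measured TCP pose, the force, the opening and the grip force at its end, in the units of the state.
- get_state(): the state, without advancing time (a new reading comes with each control period).
- get_image(name): name is "scene" or "top" or "wrist"; returns the picture (480x640x3 uint8, red, green, blue); there is no depth.
- calibration(name): a dict with "vfov" (degrees; the focal length in pixels is half the picture's height over the tangent of half this angle, whatever the lens; pixels are square), "cx", "cy" (the principal point, pixels), "rvec" (rotation vector, rad) and "tvec" (3), from world to camera coordinates, as OpenCV has them; the wrist camera has in their place "hand_eye" (4x4, takes a point from camera to tool coordinates, whose origin is the TCP and whose axes are the flange's). Camera axes: x right, y down, z forward; pixel columns grow to the right and rows downward; lengths in m; the calibration is good to about 2 mm. The wrist camera is an equidistant fisheye: a pixel r from the principal point sees the ray r / f radians off the axis. A picture is of the moment at which its call begins: read the wrist's pose just before it. calibration takes no time and is no camera call.
- close_job(): hands the job in; it is judged then, once.
The state is a dict: "time": time; "joint_positions": joint angles; "qd": joint speeds; "joint_torque": joint torques, N m; "position": TCP position; "tool_rot": TCP orientation; "ft_force": force on the tool from outside, world axes, zero at the start; "torque": the same for the moment, N m; "grip_width": opening from 0.0 (shut) to 1.0 (fully open); "grip_force": force on a finger pad.
Only numpy, scipy, OpenCV 4.12 (cv2) and the standard library are available. Lean on these libraries where they do the work, as an engineer would, in place of code of your own. Each camera call takes 0.05 s, during which the arm holds its last target. There are 200 camera calls.

TASK

Pick up the kitchen tongs by their black grips and use them to lift the boiled egg out of its green egg cup, so the gripper itself never touches the egg. Carry it over to the yellow plate lying on the worktop and finish while still holding it there in the tongs, above the middle of the plate and at least 5 cm clear of it. Do not drop the egg, and leave the plate, jar and spoon where they are.

Things in the scene. Friction and masses are not known exactly. Their poses are not given: they have to be found in the camera images.
- tongs: Sprung kitchen tongs lying flat, open, on the worktop, 233 mm long, 24 mm tall, 100 g. Origin on the centre line at the underside, midway along the two flat black grips, near the balance point; x runs from the hinge (x = -100 mm) to the jaws, y to the left arm, z up. The grips span x = -32 to +32 mm, are 24 mm tall and 53 mm over their outer faces at rest. The arms close sideways (y).
- tongs_left: Left (+y) arm of the tongs; origin on its hinge, at (-100, 8, 0) mm in the tongs' frame. The red jaws, 20 mm tall, centred 12 mm above the tongs' underside, are hollowed to centre an item at x = 97 mm of the tongs' frame. The gap between them is 78 mm at rest and shrinks 2 mm per 1 mm that the grips are squeezed.
- tongs_right: Right (-y) arm; origin on its hinge, at (-100, -8, 0) mm in the tongs' frame. A spring pushes the grips apart with 5 N at rest, 8 N when closed on the egg, and reopens the tongs if released. A light squeeze to about 46 mm over the grips carries the tongs still open; the jaws meet the egg at about 36 to 38 mm; empty they close on to about 16 mm.
- egg: Brown boiled egg standing on end in the egg cup, 44 mm across, 57 mm tall, about 60 g. Origin at its bottom end; z along its length. It is widest 28 mm above its bottom, where the tongs should take it.
- egg_mid (a point): The middle of the egg, where it is widest; 60 mm above the worktop while in the cup.
- egg_cup: Green egg cup stuck to the worktop by a suction foot (it cannot move). 64 mm foot, 41 mm tall, rim 42 mm across; the egg stands on its floor 32 mm above the worktop, inside a 9 mm high rim. Origin at the centre of its underside.
- plate: Round yellow toddler plate lying loose on the worktop, 170 mm across, 20 mm high at the rim. Origin at the centre of its underside.
- jar: Glass jar with white screw lid, 76 mm across, 112 mm tall, bystander. Origin at the centre of its underside.
- spoon: Grey silicone spoon lying on the worktop, 156 mm long, 10 mm thick, 42 mm across its bowl, bystander. Origin on its underside, handle reaching 100 mm to -x, bowl 56 mm to +x.
Mind the look-alikes: they are no part of the job. Of the things shaped like the egg, the brown one is meant.

How it is judged:
By the outcome, as a careful person would: the job done as asked, in the order asked, and still so for the second after the job is handed in, while the arm keeps its last pose, push and grip.
It also fails if it takes over 48 s, if anything falls off the work surface, if the arm or the gripper's body presses on something with over 40 N, if the wrist force passes 120 N, or if a joint passes its speed limit or range.

## Working session

There is one attempt and no reset: what is moved stays moved. The work goes in short steps, Python scripts to look and compute and a tool call to move; the robot and the scene stay as the last step left them, time stands still between calls to the robot, and variables do not carry over. Pictures are saved under pics/ and viewed, at most 10 in all, crops included, and the job is handed in when it is done.

Besides the shell and the picture viewer there is one more tool, called after "Emit:" by a JSON object that holds its "fn" and its "kwargs". send_rows: Moves the arm, as the interface text tells. Its arguments: {"type":"object","properties":{"xyz":{"type":"array"},"dr":{"type":"array"},"jaw":{"type":"number"},"grip_force":{"type":"number"}},"required":["xyz","dr"]}

```bash
mkdir -p pics; python3 - <<'E'
from bench import *
import cv2
s=get_state();print(s)
for n in("scene","top","wrist"):
    im=get_image(n);cv2.imwrite(f"pics/{n}0.png",im[:,:,::-1]);print(n,calibration(n))
E
```

```text
{'time': 0.0, 'joint_positions': array([-1.30186244,  0.32183937, -0.07008634,  1.45169642,  0.02261432,
        1.37079735, -0.05690926]), 'qd': array([-1.18399151e-04,  3.11095124e-03,  2.96936577e-04, -1.75192546e-03,
       -8.88322268e-05,  2.39439300e-03,  2.39703181e-03]), 'joint_torque': array([ 5.05238149e-04, -4.91290605e+01, -4.03340813e-01, -3.12524414e+01,
       -6.37893146e-02,  4.37620562e-02,  1.81438586e-04]), 'position': array([0.16377187, 0.62848015, 0.23844012]), 'tool_rot': array([-3.99151668e-01, -3.11599422e+00,  3.06079526e-03]), 'ft_force': array([ 0.92141772, -0.12540594, -0.09898412]), 'torque': array([-0.05071373,  0.0045714 ,  0.04268013]), 'grip_force': 0.0, 'grip_width': 1.0009885270540275}
scene {'vfov': 51.526493597643594, 'cx': 316.94554094424916, 'cy': 242.1476177625023, 'rvec': array([ 1.49253656,  1.7472392 , -0.97455245]), 'tvec': array([ 0.03866288, -0.22729447,  1.43734439])}
top {'vfov': 54.401667619386984, 'cx': 317.5680575532798, 'cy': 235.7600536394509, 'rvec': array([ 2.0822294 , -2.10308916,  0.2629102 ]), 'tvec': array([0.06041123, 0.57644403, 0.93983453])}
wrist {'vfov': 65.70646984690485, 'cx': 314.6492797319444, 'cy': 237.28028393389087, 'hand_eye': array([[-3.66098904e-06, -9.53449902e-01, -3.01551462e-01,
         8.42144792e-02],
       [ 9.99999985e-01, -5.63346949e-05,  1.65979365e-04,
        -8.93546836e-04],
       [-1.75240819e-04, -3.01551457e-01,  9.53449888e-01,
        -1.45581910e-01],
       [ 0.00000000e+00,  0.00000000e+00,  0.00000000e+00,
         1.00000000e+00]])}
```

View pics/scene0.png

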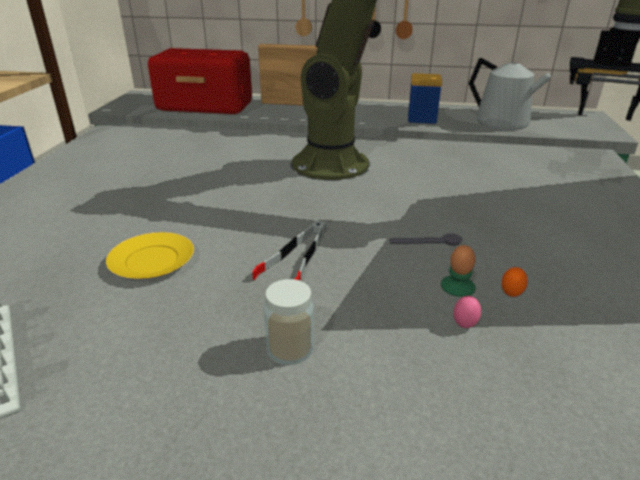

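View pics/top0.png

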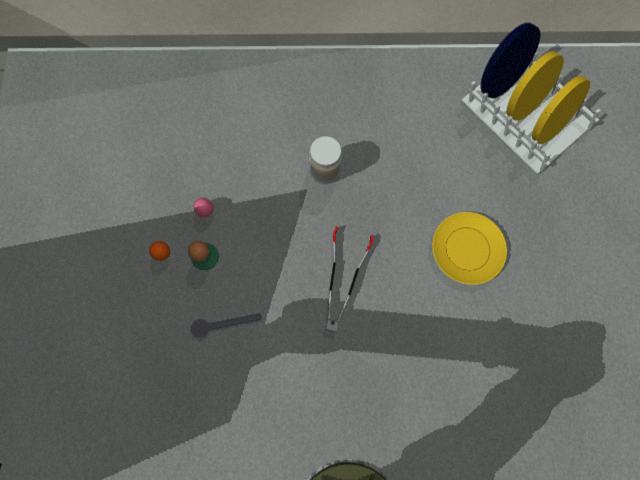

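The scene view shows the tongs, hinge (320,226), black grips (289,248) and (310,252), red jaws (259,270) and (298,277). The egg is at (462,260) above the green cup (459,284), and the plate is at (151,256). In the top view the grips are at (332,277) and (353,281), the jaws at (336,234) and (371,242), the egg at (199,251), the cup at (204,257) and the plate at (470,248).

```bash
cat > h.py <<'E'
import numpy as np, cv2
from bench import *
from scipy.spatial.transform import Rotation as R
class Cam:
    def __init__(s,n):
        c=calibration(n);s.f=240/np.tan(np.radians(c['vfov']/2));s.c=np.array([c['cx'],c['cy']])
        s.R=cv2.Rodrigues(c['rvec'])[0];s.t=c['tvec'];s.o=-s.R.T@s.t
    def ray(s,p):
        d=s.R.T@np.array([*((np.array(p)-s.c)/s.f),1]);return s.o,d/np.linalg.norm(d)
    def plane(s,p,z):
        o,d=s.ray(p);return o+d*(z-o[2])/d[2]
def wrist_ray(p,st):
    c=calibration("wrist");f=240/np.tan(np.radians(c['vfov']/2));v=np.array(p)-[c['cx'],c['cy']];r=np.hypot(*v);a=r/f
    d=np.array([*(v/max(r,1e-9)*np.sin(a)),np.cos(a)]);H=c['hand_eye'];Rt=R.from_rotvec(st['tool_rot']).as_matrix()
    return st['position']+Rt@H[:3,3],Rt@H[:3,:3]@d
def tri(rays):
    A=sum(np.eye(3)-np.outer(d,d) for o,d in rays);b=sum((np.eye(3)-np.outer(d,d))@o for o,d in rays)
    x=np.linalg.solve(A,b);return x,max(np.linalg.norm(np.cross(x-o,d)) for o,d in rays)
def blobs(mask,roi=None,amin=20):
    m=mask.astype(np.uint8)
    if roi: q=np.zeros_like(m);x0,y0,x1,y1=roi;q[y0:y1,x0:x1]=1;m=m*q
    n,l,s,c=cv2.connectedComponentsWithStats(m)
    return sorted([(int(s[i,4]),c[i].round(1).tolist(),s[i,:4].tolist()) for i in range(1,n) if s[i,4]>=amin],reverse=True)
def hsv(im): return cv2.cvtColor(im,cv2.COLOR_RGB2HSV).astype(int)
E
cat > m1.py <<'E'
from h import *
for n,rt,re,rp in(("top",(310,215,390,335),(180,230,225,280),(420,200,520,300)),("scene",(245,215,335,285),(435,235,490,300),(90,220,210,290))):
    im=cv2.imread(f"pics/{n}0.png")[:,:,::-1].copy();h=hsv(im);H,S,V=h[...,0],h[...,1],h[...,2]
    print(n,"black",blobs((V<45),rt));print(" red",blobs(((H<6)|(H>174))&(S>150)&(V>90),rt,8))
    print(" egg",blobs((H>3)&(H<16)&(S>110),re));print(" cup",blobs((H>60)&(H<90)&(S>120),re));print(" plate",blobs((H>20)&(H<32)&(S>150),rp))
E
python3 m1.py
```

```text
top black [(55, [353.0, 281.9], [349, 269, 10, 26]), (54, [332.3, 276.0], [330, 263, 6, 27])]
 red [(39, [370.2, 241.9], [367, 235, 6, 15]), (38, [334.6, 234.1], [333, 226, 5, 17])]
 egg [(318, [198.1, 250.6], [188, 241, 21, 20])]
 cup [(274, [208.1, 259.3], [192, 244, 26, 26])]
 plate [(4203, [469.4, 247.7], [432, 212, 75, 72])]
scene black [(133, [288.3, 247.4], [281, 238, 16, 20]), (90, [309.9, 251.5], [305, 242, 10, 20])]
 red [(115, [258.3, 269.7], [253, 263, 12, 16]), (27, [297.9, 275.3], [295, 271, 6, 8])]
 egg [(541, [462.5, 259.4], [451, 246, 24, 28])]
 cup [(510, [457.8, 284.6], [442, 270, 32, 26])]
 plate [(3032, [149.3, 255.1], [106, 233, 88, 46])]
```

```bash
python3 - <<'E'
from h import *
T,S=Cam("top"),Cam("scene")
np.set_printoptions(precision=4,suppress=True)
def p(n,a,b):
    x,e=tri([T.ray(a),S.ray(b)]);print(n,x,"res",round(e,4));return x
L=p("gripL",(332.3,276),(309.9,251.5));Rr=p("gripR",(353,281.9),(288.3,247.4))
p("jawR",(370.2,241.9),(258.3,269.7));p("egg",(198.1,250.6),(462.5,259.4));p("plate",(469.4,247.7),(149.3,255.1))
jl=T.plane((334.6,234.1),.02);jr=T.plane((370.2,241.9),.02);g=[T.plane(q,.02) for q in((332.3,276),(353,281.9))]
print(jl,jr,g); m=(g[0]+g[1])/2;d=(jl+jr)/2-m;print("mid",m,"yaw",np.degrees(np.arctan2(d[1],d[0])),np.linalg.norm(jl-jr))
dd=g[0]-g[1];print("yaw from perp",np.degrees(np.arctan2(dd[1],dd[0]))-90, np.linalg.norm(dd))
print("hinge",T.plane((331.5,326),.02),"jar top",T.plane((325,151),.112),"plate z.01",T.plane((469.4,247.7),.01))
print("cup foot c",T.plane((205.5,257),.005))
print("spoon",T.plane((200,328),.005),T.plane((261,317),.005),"red/pink eggs",T.plane((160,251),.03),T.plane((204,207),.03))
print(R.from_rotvec(get_state()['tool_rot']).as_matrix())
E
```

```text
gripL [0.4975 0.0235 0.0159] res 0.0012
gripR [ 0.4843 -0.0233  0.0128] res 0.0006
jawR [ 0.5752 -0.0641  0.0149] res 0.0016
egg [0.5489 0.3143 0.0607] res 0.0003
plate [ 0.5598 -0.2911  0.0149] res 0.0001
[0.5934 0.0155 0.02  ] [ 0.5743 -0.065   0.02  ] [array([0.497 , 0.0225, 0.02  ]), array([ 0.4833, -0.0233,  0.02  ])]
mid [ 0.4902 -0.0004  0.02  ] yaw -14.56822946689916 0.08272229729505891
yaw from perp -16.64577059264198 0.04778337387644984
hinge [0.3874 0.0262 0.02  ] jar top [0.7565 0.0368 0.112 ] plate z.01 [ 0.5608 -0.2927  0.01  ]
cup foot c [0.546  0.3106 0.005 ]
spoon [0.3869 0.3151 0.005 ] [0.4094 0.1814 0.005 ] red/pink eggs [0.5556 0.4069 0.03  ] [0.6577 0.3137 0.03  ]
[[-0.9677  0.252  -0.0003]
 [ 0.252   0.9677 -0.0015]
 [-0.0001 -0.0015 -1.    ]]
```

Emit:
{"fn": "send_rows", "kwargs": {"xyz": [[-20,-15,0],[-50,-37,0],[-84,-62,0],[-118,-87,0],[-152,-111,0],[-184,-135,0],[-216,-160,0],[-248,-190,0],[-278,-220,5],[-300,-250,10]], "dr": [[0,0,0],[0,0,0],[0,0,0],[0,0,0],[0,0,0],[0,0,0],[0,0,0],[0,0,0],[0,0,0],[0,0,0]], "jaw": 87}}

```text
time: 0.98
position: [0.3928, 0.3095, 0.2297]
tool_rot: [0.4, 3.115, 0.001]
ft_force: [0.2, 0.3, -0.3]
grip_width: 0.999
grip_force: 0.0
```

Emit:
{"fn": "send_rows", "kwargs": {"xyz": [[-21,-33,6],[-42,-66,12],[-63,-99,18],[-84,-132,24],[-105,-165,30],[-126,-198,36],[-145,-230,42],[-160,-255,50],[-172,-272,57],[-174,-276,60]], "dr": [[0,0,0],[0,0,0],[0,0,0],[0,0,0],[0,0,0],[0,0,0],[0,0,0],[0,0,0],[0,0,0],[0,0,0]]}}

```text
time: 1.82
position: [0.4902, -0.0041, 0.1688]
tool_rot: [-0.409, -3.115, 0.003]
ft_force: [0.0, 0.8, 0.5]
grip_width: 1.003
grip_force: 0.0
```

```bash
python3 - <<'E'
from h import *
import bench
print([k for k in dir(bench) if not k.startswith('_')], globals().get('nose_length'))
s=get_state();print(s['time'],s['position'],s['tool_rot']);im=get_image("wrist");cv2.imwrite("pics/w1.png",im[:,:,::-1])
import pickle;pickle.dump(s,open("s1.pkl","wb"))
E
```

```text
['MotionError', 'calibration', 'close_job', 'get_image', 'get_state', 'nose_length'] 0.017
1.8167 [ 0.49017364 -0.0040955   0.16878702] [-4.08858700e-01 -3.11472358e+00  2.92651030e-03]
```

View pics/w1.png

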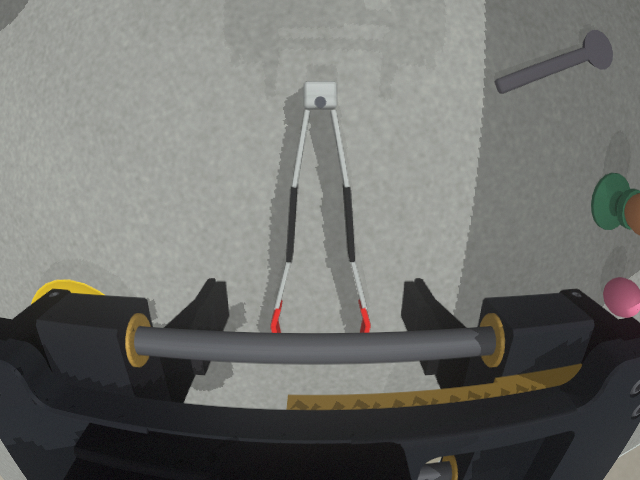

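The wrist view shows the tongs nearly aligned: hinge block (320,95), grips (292,224) and (349,224), jaws (276,320) and (366,320). The egg and cup are at the right edge.

```bash
python3 - <<'E'
from h import *
import pickle;s=pickle.load(open("s1.pkl","rb"));np.set_printoptions(precision=4,suppress=True)
im=cv2.imread("pics/w1.png")[:,:,::-1].copy();h=hsv(im);H,S,V=h[...,0],h[...,1],h[...,2]
b=blobs(V<60,(270,180,370,268));r=blobs(((H<6)|(H>174))&(S>150)&(V>90),(260,290,380,335));print(b,r)
def pl(p,z):
    o,d=wrist_ray(p,s);return o+d*(z-o[2])/d[2]
b=sorted(b[:2],key=lambda q:q[1][0]);r=sorted(r[:2],key=lambda q:q[1][0])
g=[pl(q[1],.016) for q in b];j=[pl(q[1],.016) for q in r];hg=pl((320,95),.02);print(g,j,hg)
T,Sc=Cam("top"),Cam("scene")
for w,t,sc in((b[1][1],(332.3,276),(309.9,251.5)),(b[0][1],(353,281.9),(288.3,247.4))): print(tri([wrist_ray(w,s),T.ray(t),Sc.ray(sc)]))
m=(g[0]+g[1])/2;d=m-hg;e=g[1]-g[0]
print("mid",m,"yaws",np.degrees(np.arctan2(d[1],d[0])),np.degrees(np.arctan2(e[1],e[0]))-90,np.linalg.norm(d))
Rt=R.from_rotvec(s['tool_rot']).as_matrix();print("dxy tool",Rt.T@(m-s['position']),"tool x yaw",np.degrees(np.arctan2(*(-Rt[1::-1,0]))))
E
```

```text
[(460, [348.7, 223.4], [343, 186, 12, 76]), (403, [291.4, 222.7], [287, 187, 10, 75])] [(171, [275.6, 320.7], [271, 301, 11, 32]), (158, [364.9, 321.2], [361, 308, 9, 25])]
[array([ 0.4824, -0.0232,  0.016 ]), array([0.4953, 0.0228, 0.016 ])] [array([ 0.5688, -0.0637,  0.016 ]), array([0.5908, 0.0162, 0.016 ])] [0.3878 0.0264 0.02  ]
(array([0.4966, 0.0232, 0.0151]), np.float64(0.0015250513821942222))
(array([ 0.4838, -0.0235,  0.0124]), np.float64(0.000749021181838259))
mid [ 0.4888 -0.0002  0.016 ] yaws -14.75329011148168 -15.633942955349283 0.10456846825828174
dxy tool [0.0023 0.0037 0.1528] tool x yaw -14.956508312035869
```

Emit:
{"fn": "send_rows", "kwargs": {"xyz": [[1,2,15],[2,4,45],[2,4,75],[2,4,100],[2,4,120],[2,4,132],[2,4,140],[2,4,145],[2,4,148],[2,4,148]], "dr": [[0,0,0],[0,0,0],[0,0,0],[0,0,0],[0,0,0],[0,0,0],[0,0,0],[0,0,0],[0,0,0],[0,0,0]]}}

```text
time: 2.7
position: [0.4892, 0.0055, 0.0216]
tool_rot: [0.398, 3.116, 0.001]
ft_force: [0.3, 0.1, -0.7]
grip_width: 1.0
grip_force: 0.0
```

Emit:
{"fn": "send_rows", "kwargs": {"xyz": [[0,0,0],[0,0,0],[0,0,0],[0,0,0],[0,0,0],[0,0,0],[0,0,0],[0,0,0],[0,0,0],[0,0,0]], "dr": [[0,0,0],[0,0,0],[0,0,0],[0,0,0],[0,0,0],[0,0,0],[0,0,0],[0,0,0],[0,0,0],[0,0,0]], "jaw": 46, "grip_force": 25}}

```text
time: 3.53
position: [0.4893, 0.0047, 0.0218]
tool_rot: [0.399, 3.116, -0.0]
ft_force: [-0.1, -1.1, 3.5]
grip_width: 0.533
grip_force: 6.8
```

Emit:
{"fn": "send_rows", "kwargs": {"xyz": [[0,0,-4],[0,0,-14],[0,0,-30],[0,0,-50],[0,0,-75],[0,0,-100],[0,0,-125],[0,0,-150],[0,0,-170],[0,0,-180]], "dr": [[0,0,0],[0,0,0],[0,0,0],[0,0,0],[0,0,0],[0,0,0],[0,0,0],[0,0,0],[0,0,0],[0,0,0]]}}

```text
time: 4.37
position: [0.4901, 0.0051, 0.2049]
tool_rot: [0.399, 3.112, 0.003]
ft_force: [0.1, -0.1, -0.4]
grip_width: 0.532
grip_force: 5.9
```

Emit:
{"fn": "send_rows", "kwargs": {"xyz": [[4,10,0],[12,34,0],[22,62,0],[33,92,0],[44,122,0],[55,152,0],[66,182,0],[76,210,0],[84,234,0],[89,247,0]], "dr": [[0,0,-0.03],[0,0,-0.11],[0,0,-0.2],[0,0,-0.29],[0,0,-0.38],[0,0,-0.47],[0,0,-0.56],[0,0,-0.65],[0,0,-0.73],[0,0,-0.778]]}}

```text
time: 5.2
position: [0.4624, 0.2708, 0.1995]
tool_rot: [0.827, -3.028, -0.001]
ft_force: [0.3, 0.4, -0.9]
grip_width: 0.531
grip_force: 5.9
```

Emit:
{"fn": "send_rows", "kwargs": {"xyz": [[0,0,0],[0,0,0],[0,0,0],[0,0,0],[0,0,0],[0,0,0],[0,0,0],[0,0,0],[0,0,0],[0,0,0]], "dr": [[0,0,0],[0,0,0],[0,0,0],[0,0,0],[0,0,0],[0,0,0],[0,0,0],[0,0,0],[0,0,0],[0,0,0]]}}

```text
time: 6.03
position: [0.4652, 0.2663, 0.2017]
tool_rot: [-0.812, 3.035, 0.0]
ft_force: [0.1, -0.1, -0.7]
grip_width: 0.533
grip_force: 5.9
```

```bash
python3 - <<'E'
from h import *
import pickle
S={}
for n in("wrist","top","scene"):
    s=get_state();im=get_image(n);cv2.imwrite(f"pics/{n}2.png",im[:,:,::-1]);S[n]=s
pickle.dump(S,open("s2.pkl","wb"));print(s['time'],s['position'],s['tool_rot'],s['grip_width'])
a=cv2.imread("pics/wrist2.png");t=cv2.imread("pics/top2.png")[180:360,150:390];c=cv2.imread("pics/scene2.png")[160:340,270:510]
cv2.imwrite("pics/m2.png",np.hstack([cv2.resize(a,(480,360)),np.vstack([cv2.resize(t,(320,240)),cv2.resize(c,(320,240))])[:480][:360] if 0 else np.vstack([cv2.resize(t,(240,180)),cv2.resize(c,(240,180))])]))
E
```

```text
6.1333 [0.46520624 0.26640293 0.20161946] [-8.12510087e-01  3.03453219e+00  1.40408673e-04] 0.5294007343067305
```

View pics/m2.png

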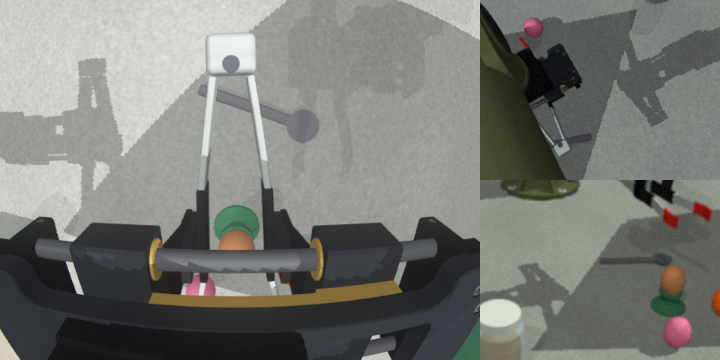

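The wrist view shows the tongs held straight, with the hinge at about (308,73). The scene view shows both red jaws, at about (461,199) and (493,190). The egg is below and beyond them, still in its cup.

```bash
python3 - <<'E'
from h import *
import pickle;S=pickle.load(open("s2.pkl","rb"));np.set_printoptions(precision=4,suppress=True)
T,Sc=Cam("top"),Cam("scene")
def ld(n):
    h=hsv(cv2.imread(f"pics/{n}2.png")[:,:,::-1].copy());return h[...,0],h[...,1],h[...,2]
H,s,V=ld("scene");r=blobs(((H<6)|(H>174))&(s>150)&(V>70),(430,170,520,220),8);print(r)
H,s,V=ld("top");t=blobs(((H<6)|(H>174))&(s>150)&(V>70),(180,200,215,240),4);print(t)
st=S["scene"];Rt=R.from_rotvec(st['tool_rot']).as_matrix();P=st['position']
def tool(x): return Rt.T@(x-P)
zj=P[2]-.0218+.012
for q in r[:2]: x=Sc.plane(q[1],zj);print("jaw plane",x,"tool",tool(x)*1e3)
rr=max(r[:2],key=lambda q:q[1][0])[1]
x,e=tri([Sc.ray(rr),T.ray(t[0][1])]);print("Ljaw tri",x,e,tool(x)*1e3)
for z in(.015,.02,.024):
    o,d=wrist_ray((308,73),S["wrist"]);x=o+d*(P[2]-.0218+z-o[2])/d[2];print("hinge",tool(x)*1e3)
print("egg",tool(np.array([.5489,.3143,.0607]))*1e3)
H,s,V=ld("scene");eg=blobs((H>3)&(H<16)&(s>110),(435,235,490,300));print(eg)
E
```

```text
[(191, [492.1, 190.8], [483, 183, 18, 18]), (175, [460.0, 198.4], [453, 189, 15, 19])]
[(37, [193.7, 222.8], [189, 217, 10, 12])]
jaw plane [0.5305 0.3455 0.1918] tool [-96.072   35.8786   9.8192]
jaw plane [0.5686 0.2891 0.1918] tool [-100.9037  -31.9993    9.8172]
Ljaw tri [0.5743 0.3126 0.2061] 0.023979466867843822 [-117.5683  -14.5439   -4.4766]
hinge [105.385   -2.6638   6.7805]
hinge [104.7021  -2.5755   1.7806]
hinge [104.1557  -2.5049  -2.2193]
egg [-96.4037  -0.3379 140.9372]
[(539, [462.5, 259.3], [451, 245, 24, 29])]
```

Emit:
{"fn": "send_rows", "kwargs": {"xyz": [[0,0,4],[0,-1,14],[0,-1,28],[0,-1,42],[0,-1,56],[0,-1,68],[0,-1,78],[0,-1,83],[0,-1,85],[0,-1,85]], "dr": [[0,0,0],[0,0,0],[0,0,0],[0,0,0],[0,0,0],[0,0,0],[0,0,0],[0,0,0],[0,0,0],[0,0,0]]}}

```text
time: 7.02
position: [0.4657, 0.2654, 0.1162]
tool_rot: [0.812, -3.034, 0.0]
ft_force: [-1.3, -0.3, -0.9]
grip_width: 0.528
grip_force: 5.9
```

```bash
python3 - <<'E'
from h import *
np.set_printoptions(precision=4,suppress=True)
T,Sc=Cam("top"),Cam("scene")
a=get_image("scene");b=get_image("top");w=get_image("wrist");s=get_state();print(s['position'],s['time'],s['grip_width'])
Rt=R.from_rotvec(s['tool_rot']).as_matrix();P=s['position'];tool=lambda x:Rt.T@(x-P)*1e3
def red(im,roi,k):
    h=hsv(im);return blobs(((h[...,0]<6)|(h[...,0]>174))&(h[...,1]>150)&(h[...,2]>60),roi,k)
r=red(a,(430,190,500,275),8);t=red(b,(170,200,225,260),4);print(r,t)
for q in r[:2]:
    x=Sc.plane(q[1],P[2]-.0098);print("plane",tool(x))
    for u in t[:2]: x,e=tri([Sc.ray(q[1]),T.ray(u[1])]);print("  tri",tool(x),e)
print("egg",tool(np.array([.5489,.3143,.0607])))
c=lambda im,x,y:cv2.resize(im[y:y+100,x:x+130],(390,300),interpolation=cv2.INTER_CUBIC)
cv2.imwrite("pics/m3.png",np.hstack([c(a,400,190),c(b,150,190)])[:,:,::-1]);cv2.imwrite("pics/w3.png",w[:,:,::-1])
E
```

```text
[0.4662 0.2658 0.1174] 7.1667 0.5312962149043601
[(175, [482.8, 233.9], [475, 226, 17, 18]), (157, [452.2, 242.4], [446, 233, 14, 19])] [(35, [205.2, 234.6], [201, 229, 9, 12])]
plane [-96.356   35.0594   9.9559]
  tri [-113.8435  -13.6026   -6.9438] 0.02534508480657492
plane [-101.4318  -32.6377    9.9497]
  tri [-103.0866  -33.4987    8.7578] 0.0003787768455437917
egg [-95.7414   0.6675  56.8033]
```

View pics/m3.png

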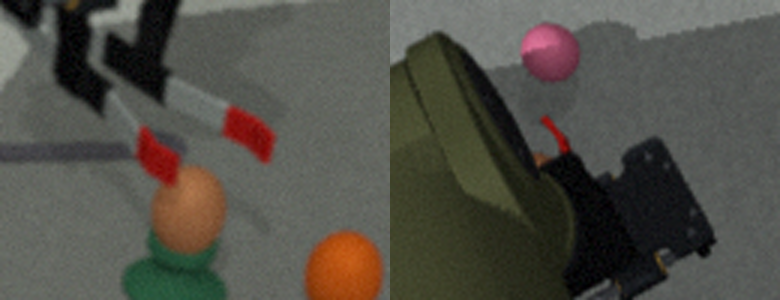

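Jaws are level, with the egg between them (egg at about (463,260) in the scene view, jaw just above it), so I'm lowering the tongs and squeezing.

Emit:
{"fn": "send_rows", "kwargs": {"xyz": [[1,0,3],[1,0,9],[1,0,16],[1,0,23],[1,0,30],[1,0,37],[1,0,42],[1,0,46],[1,0,47],[1,0,47]], "dr": [[0,0,0],[0,0,0],[0,0,0],[0,0,0],[0,0,0],[0,0,0],[0,0,0],[0,0,0],[0,0,0],[0,0,0]]}}

```text
time: 8.0
position: [0.4647, 0.2649, 0.0692]
tool_rot: [0.812, -3.034, 0.0]
ft_force: [0.2, -0.6, -0.7]
grip_width: 0.529
grip_force: 5.9
```

Emit:
{"fn": "send_rows", "kwargs": {"xyz": [[0,0,0],[0,0,0],[0,0,0],[0,0,0],[0,0,0],[0,0,0],[0,0,0],[0,0,0],[0,0,0],[0,0,0]], "dr": [[0,0,0],[0,0,0],[0,0,0],[0,0,0],[0,0,0],[0,0,0],[0,0,0],[0,0,0],[0,0,0],[0,0,0]], "jaw": 30, "grip_force": 25}}

```text
time: 8.83
position: [0.4649, 0.2652, 0.0697]
tool_rot: [-0.812, 3.034, 0.0]
ft_force: [-1.0, 0.3, 0.6]
grip_width: 0.386
grip_force: 24.9
```

```bash
python3 - <<'E'
from h import *
a=get_image("scene");s=get_state();print(s['position'],s['time'],s['grip_width']*87,s['grip_force'],s['ft_force'],s['torque'])
cv2.imwrite("pics/m4.png",cv2.resize(a[190:310,400:530],(650,600),interpolation=cv2.INTER_CUBIC)[:,:,::-1])
E
```

```text
[0.46492567 0.26519616 0.06968415] 8.8833 33.652638801239135 24.853345155715942 [-1.33455259  0.49635845  0.94852323] [ 0.20993344 -0.02317938  0.04957061]
```

View pics/m4.png

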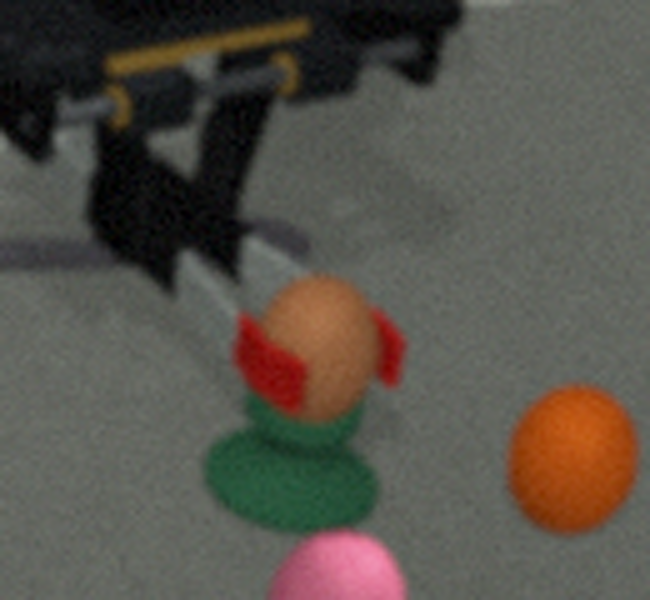

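The red jaws clasp the egg at its middle, with the cup just below. Lifting it slowly.

Emit:
{"fn": "send_rows", "kwargs": {"xyz": [[0,0,-2],[0,0,-5],[0,0,-9],[0,0,-14],[0,0,-20],[0,0,-27],[0,0,-34],[0,0,-40],[0,0,-44],[0,0,-45]], "dr": [[0,0,0],[0,0,0],[0,0,0],[0,0,0],[0,0,0],[0,0,0],[0,0,0],[0,0,0],[0,0,0],[0,0,0]]}}

```text
time: 9.72
position: [0.4654, 0.2654, 0.1158]
tool_rot: [-0.812, 3.033, 0.001]
ft_force: [0.1, 0.3, -2.0]
grip_width: 0.387
grip_force: 24.8
```

Emit:
{"fn": "send_rows", "kwargs": {"xyz": [[0,0,-3],[0,0,-10],[0,0,-20],[0,0,-32],[0,0,-45],[0,0,-58],[0,0,-71],[0,0,-82],[0,0,-88],[0,0,-90]], "dr": [[0,0,0],[0,0,0],[0,0,0],[0,0,0],[0,0,0],[0,0,0],[0,0,0],[0,0,0],[0,0,0],[0,0,0]]}}

```text
time: 10.55
position: [0.4655, 0.2654, 0.2064]
tool_rot: [-0.812, 3.032, 0.002]
ft_force: [1.0, 0.9, -1.9]
grip_width: 0.388
grip_force: 24.8
```

```bash
python3 - <<'E'
from h import *
np.set_printoptions(precision=4,suppress=True)
a=get_image("scene");s=get_state();print(s['position'],s['tool_rot'],s['time'],s['grip_width']*87,s['grip_force'],s['ft_force'])
cv2.imwrite("pics/m5.png",cv2.resize(a[130:310,370:570],(600,540),interpolation=cv2.INTER_CUBIC)[:,:,::-1])
h=hsv(a);print(blobs((h[...,0]>3)&(h[...,0]<16)&(h[...,1]>110),(400,150,495,300)))
Rt=R.from_rotvec(s['tool_rot']).as_matrix()
th=np.arctan2(-.292,.5605);d=np.array([np.cos(th),np.sin(th)]);g=np.array([.5605,-.292])-.097*d
v=np.array([*g,.19])-s['position'];print("yaw",np.degrees(th),"tcp",g,"tool shift mm",Rt.T@v*1e3)
# waypoint at az 0
print("wp",Rt.T@(np.array([.535,0,.205])-s['position'])*1e3)
E
```

```text
[0.4653 0.2653 0.2058] [-0.8121  3.033   0.0012] 10.6 33.970220776187944 24.844536781311035 [ 0.0781 -0.4104 -1.6857]
[(575, [477.4, 191.1], [463, 176, 28, 33])]
yaw -27.517865541276198 tcp [ 0.4745 -0.2472] tool shift mm [ 248.131  -448.5247   15.2032]
wp [  72.1585 -264.655     0.5846]
```

View pics/m5.png

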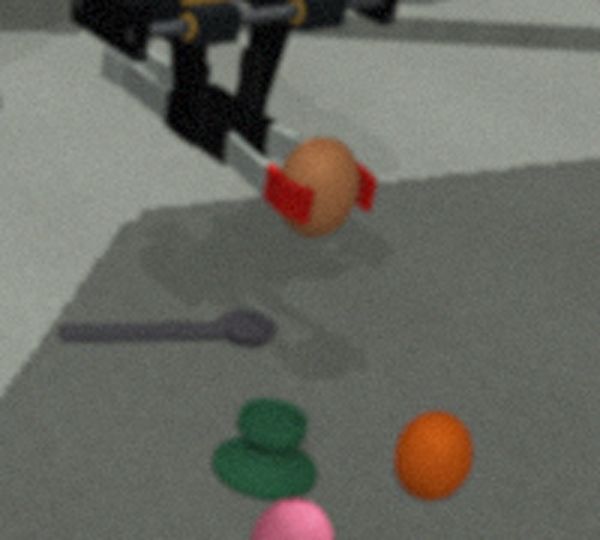

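The egg is out of the cup and held firmly (scene view, about (477,191)), with the cup empty. Swinging it over to the plate.

Emit:
{"fn": "send_rows", "kwargs": {"xyz": [[0,-5,0],[1,-16,0],[2,-32,0],[4,-49,0],[6,-66,0],[8,-83,0],[11,-100,0],[14,-116,0],[17,-129,0],[18,-136,0]], "dr": [[0,0,0.01],[0,0,0.03],[0,0,0.06],[0,0,0.09],[0,0,0.12],[0,0,0.15],[0,0,0.18],[0,0,0.21],[0,0,0.235],[0,0,0.25]]}}

```text
time: 11.43
position: [0.5179, 0.1352, 0.2046]
tool_rot: [-0.42, 3.113, -0.001]
ft_force: [-0.4, -0.4, -1.8]
grip_width: 0.388
grip_force: 24.8
```

Emit:
{"fn": "send_rows", "kwargs": {"xyz": [[0,-8,0],[1,-20,0],[2,-35,0],[4,-51,0],[6,-68,0],[8,-85,0],[11,-102,0],[14,-117,0],[18,-130,0],[20,-138,0]], "dr": [[0,0,0.015],[0,0,0.035],[0,0,0.06],[0,0,0.09],[0,0,0.12],[0,0,0.15],[0,0,0.18],[0,0,0.21],[0,0,0.235],[0,0,0.25]]}}

```text
time: 12.27
position: [0.535, -0.0028, 0.2046]
tool_rot: [0.029, -3.141, 0.001]
ft_force: [-0.5, -0.7, -1.9]
grip_width: 0.385
grip_force: 24.8
```

Emit:
{"fn": "send_rows", "kwargs": {"xyz": [[0,-8,0],[1,-20,0],[2,-34,0],[4,-49,0],[6,-65,0],[8,-81,0],[11,-96,0],[14,-110,0],[17,-122,0],[19,-129,0]], "dr": [[0,0,0.015],[0,0,0.035],[0,0,0.06],[0,0,0.09],[0,0,0.12],[0,0,0.15],[0,0,0.18],[0,0,0.21],[0,0,0.235],[0,0,0.25]]}}

```text
time: 13.1
position: [0.5185, -0.1319, 0.2046]
tool_rot: [0.362, 3.121, -0.001]
ft_force: [-0.2, -0.2, -1.9]
grip_width: 0.39
grip_force: 24.8
```

Emit:
{"fn": "send_rows", "kwargs": {"xyz": [[0,-8,0],[1,-20,1],[2,-34,2],[4,-49,4],[6,-65,6],[8,-81,8],[11,-96,10],[14,-110,12],[16,-120,14],[17,-125,15]], "dr": [[0,0,0.015],[0,0,0.035],[0,0,0.06],[0,0,0.09],[0,0,0.12],[0,0,0.15],[0,0,0.18],[0,0,0.21],[0,0,0.235],[0,0,0.25]]}}

```text
time: 13.93
position: [0.4732, -0.2495, 0.1893]
tool_rot: [-0.749, -3.051, 0.001]
ft_force: [-0.3, 0.5, -1.4]
grip_width: 0.391
grip_force: 24.8
```

Emit:
{"fn": "send_rows", "kwargs": {"xyz": [[0,0,0],[0,0,0],[0,0,0],[0,0,0],[0,0,0],[0,0,0],[0,0,0],[0,0,0],[0,0,0],[0,0,0]], "dr": [[0,0,0],[0,0,0],[0,0,0],[0,0,0],[0,0,0],[0,0,0],[0,0,0],[0,0,0],[0,0,0],[0,0,0]]}}

```text
time: 14.77
position: [0.4745, -0.2474, 0.1895]
tool_rot: [0.742, 3.053, 0.0]
ft_force: [0.1, 0.0, -2.3]
grip_width: 0.385
grip_force: 24.8
```

```bash
python3 - <<'E'
from h import *
np.set_printoptions(precision=4,suppress=True)
a=get_image("scene");b=get_image("top");s=get_state();print(s['position'],s['tool_rot'],s['time'],s['grip_width']*87,s['grip_force'],s['ft_force'])
c=lambda im,x,y:cv2.resize(im[y:y+150,x:x+200],(400,300),interpolation=cv2.INTER_CUBIC)
cv2.imwrite("pics/m6.png",np.hstack([c(a,60,140),c(b,370,160)])[:,:,::-1])
T,Sc=Cam("top"),Cam("scene");m=[]
for im,roi in((a,(90,130,260,290)),(b,(400,180,540,310))):
    h=hsv(im);q=blobs((h[...,0]>3)&(h[...,0]<16)&(h[...,1]>110),roi);m.append(q);print(q[:3],blobs((h[...,0]>20)&(h[...,0]<32)&(h[...,1]>150),roi)[:2])
z=s['position'][2]-.009
print("egg scene plane",Sc.plane(m[0][0][1],z))
if m[1]: print("tri",tri([Sc.ray(m[0][0][1]),T.ray(m[1][0][1])]))
E
```

```text
[ 0.4745 -0.2475  0.1896] [0.7419 3.0526 0.0001] 14.8667 33.862951321091366 24.84426498413086 [-0.0078 -0.2742 -1.6965]
[(438, [130.9, 179.1], [120, 166, 26, 30])] [(3041, [149.3, 255.1], [106, 232, 87, 47])]
[(373, [496.7, 226.7], [486, 217, 28, 22])] [(1170, [454.2, 239.3], [432, 212, 54, 71]), (113, [465.9, 246.7], [461, 238, 12, 19])]
egg scene plane [ 0.5599 -0.2961  0.1806]
tri (array([ 0.5644, -0.2921,  0.1824]), np.float64(0.0012910976879933337))
```

View pics/m6.png

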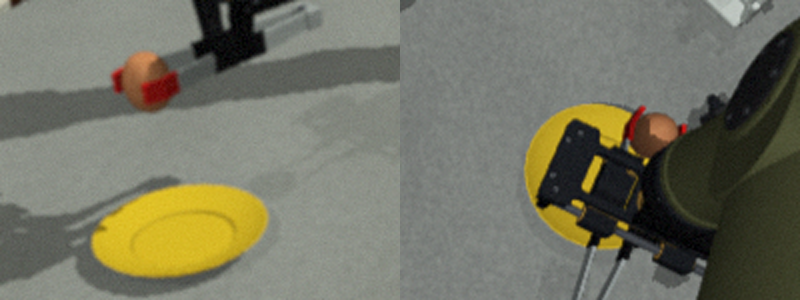

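The egg is held at about (0.562, -0.293, 0.18), over the plate centre (0.560, -0.292) and about 13 cm above the rim. The plate has not moved: (149,255) in the scene view, as at the start.

```bash
python3 -c "
from bench import *
print(close_job())"
```

```text
the job is handed in; nothing more can be done
None
```

The job is handed in at about 15 s: the tongs hold the brown egg over the middle of the yellow plate, about 13 cm clear; the plate had not moved, and the arm never went near the jar or spoon.

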